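Clamp a heat sink in the bonding jig with a ratchet knob

ROBOT

A 6-joint arm with a two-finger parallel gripper is mounted at the origin on a cart in front of the work surface, level with it; the furniture and walls round the work are solid. World frame = base frame: x ahead of the robot, y to its left, z up, the work surface at z = 0. Lengths are in m, angles in degrees, forces in N, time in s.
With the tool pointing down it reaches from about 0.4 to 0.825 m from the base axis. Payload 7 kg.
Tool frame: the origin (TCP) lies midway between the tips of the shut fingers; the grasp point (between the pads) lies r.pinch_z behind it (r.pinch_z is the distance from the TCP to the grasp point, in m); z points along the fingers, y is the line along which they close (so a half turn about z gives the same grasp; the last joint's range is limited). The gripper opens to 88 mm and grips with 3 to 60 N. Pads are 19 mm wide; open, the fingers measure 130 mm over their backs; the gripper's body (78 mm by 193 mm) begins 47 mm behind the grasp point.
Start: joints at [81.194, 20.546, 0.682, 0, -70.136, -16.507], TCP at [0.289, 0.61, 0.227] pointing down, gripper open.
Joint ranges: [-176.03, 176.03], [-82.01, 121.73], [-58.28, 71.71], [-173.87, 95.51], [-174.79, -0.11], [-173.66, 173.66]. Speed limits (degrees/s): [136.94, 136.94, 172.46, 180, 180, 180].

INTERFACE

Orientations are given as [roll, pitch, yaw] about the fixed x, y, z axes, in that order (R = Rz(yaw) Ry(pitch) Rx(roll)).
In Python, from plant import r, optics, job gives the robot as it stands.
- The arm moves only by the shell command python3 -m crank 'ROWS' [FORCE]. ROWS is JSON, a list of rows, each an object with "xyz": the shift along the tool's x, y, z in units of 30 mm (1.0 is 30 mm), a list of three; "delta_rot": the turn, a rotation vector about the tool's x, y, z in degrees, a list of three; "claw": the closure, from 0 (fully open) to 1 (shut). A call has 1 to 20 rows; each row is the pose to reach, as a shift and turn from the pose commanded when the call began, along the tool's axes at that moment; what a row does not reach only later rows make up. A row lasts 1/8 s, in which the tool goes at most 62.5 mm and 10.7 degrees, less where a joint would pass 70% of its speed; a pose out of reach is approached as far as the arm can. A call with a gripper value outside its range is refused whole. The fingers move at their own pace and stop on an object; FORCE is the grip in N (left out, the last holds). Time passes only in rows, so rows that repeat a pose let the fingers close. It gives the time, the measured TCP pose, the force, the opening and the grip force at its end, in the units of the state.
- r.get_state(): the state, without advancing time (a new reading comes with each control period).
- optics.capture(name): name is "scene" or "top" or "wrist"; returns a dict with "img" (480x640x3 uint8, blue, green, red), "fovy" (degrees; the focal length in pixels is half the picture's height over the tangent of half this angle, whatever the lens; pixels are square), "cx", "cy" (the principal point, pixels), "eye" and "rotation" of the camera in the world; the wrist camera has in their place "hand_eye" (4x4, takes a point from camera to tool coordinates, whose origin is the TCP and whose axes are the flange's). Camera axes: x right, y up, looking along -z (the intrinsics and any distortion apply to the point x, -y, -z); pixel columns grow to the right and rows downward; lengths in m; the calibration is good to about 2 mm. The wrist camera is an equidistant fisheye: a pixel r from the principal point sees the ray r / f radians off the axis. A picture is of the moment at which its call begins: read the wrist's pose just before it. There is no depth.
- job.close_job(): hands the job in; it is judged then, once.
The state is a dict: "time_s": time; "joints": joint angles; "qd": joint speeds; "joint_torque": joint torques, N m; "tcp_pos": TCP position; "eef_rot": TCP orientation; "contact_force": force on the tool from outside, world axes, zero at the start; "moment": the same for the moment, N m; "gripper_width": finger opening in m; "gripper_force": force on a finger pad.
Only numpy, scipy, OpenCV 4.12 (cv2) and the standard library are available. Lean on these libraries where they do the work, as an engineer would, in place of code of your own. Each camera call takes 0.05 s, during which the arm holds its last target. There are 200 camera calls.

TASK

Clamp the finned heat sink for bonding: set it flat on the padded tile of the blue jig and slide it gently home against all three locating pins, then swing the clamp arm over it to its stop and tighten the black ratchet knob clockwise until it slips and has clicked two or three times, no more. Never press hard on the brittle tile or the pins, and leave the bottle, the tin and the reel round the jig where they are.

Things in the scene. Friction and masses are not known exactly. Their poses are not given: they have to be found in the camera images.
- seat (a point): Centre of the seat's top on the fixed blue jig, 22 mm above the bench: grey-pink pad on a white ceramic tile, 38 x 38 mm (the 40 mm heat sink overhangs 1 mm all round). x points to the hinge post 80 mm away, y left of that, z up. The base plate, top 12 mm above the bench, spans x -45 to 105, y -45 to 45 mm. A stop post 12 mm thick, 67 mm high stands at x 60, y 22 mm.
- heat_sink_mid (a point): Centre, half-way up, of the loose aluminium heat sink, 40 x 40 x 20 mm, about 60 g, finned on top; axes along its sides, z up. Any of its sides may face the pins. Pinch it by two opposite sides in its upper half, so that the fingertips stay above the pins.
- heat_sink: The same heat sink; origin at the centre of its underside.
- tile: The brittle ceramic tile with its pad, fixed on the jig, top = point seat: never load it with more than 50 N (the clamp itself gives up to about 30). Origin on the bench, 22 mm below point seat; axes as point seat.
- pins: Three steel locating pins, 6 mm thick, fixed, rising 6 mm above the seat: two at x 23, y +12 and -12 mm, one at x 0, y 23 mm in the axes of point seat. A heat sink that touches all three is centred on point seat. Never push it against them with more than 40 N. Origin on the bench, 22 mm below point seat.
- swing_arm (a joint): Angle of the clamp arm about the vertical hinge post, rad: 0 over the seat against its stop, growing counterclockwise (from above) as it opens; starts at 1.35 to 1.8. Slight friction (0.12 N m), stays where it is left. The arm is 20 mm wide (32 mm round ends), 53 to 69 mm above the bench; 80 mm from the hinge it carries the plunger below and the knob above.
- post (a point): On the hinge post's axis at the arm's height, 61 mm above the bench; fixed; axes as point seat. At joint swing_arm = a the knob's axis lies from here at (-80 cos a, -80 sin a) mm in these axes.
- knob_grip (a point): Middle of the black ribbed ratchet knob, 30 mm in diameter, 75 to 97 mm above the bench, axis vertical; it does not rise or sink. Clockwise (from above) drives the plunger down on a coarse thread at about 0.08 N m; after 60 to 170 degrees it meets the heat sink, the torque needed climbs, and at about 0.15 N m the knob slips and clicks, twelve a turn (felt while turning; a stopped knob shows little torque).
- ratchet_knob (a joint): How far the knob has slipped in its ratchet, rad: 0 at the start and while the knob drives the plunger, growing as it slips clockwise; one click each 0.52. Two clicks (0.75) are needed; the fourth (1.83) must not be reached.
- plunger: Round steel foot, 18 mm in diameter, under the end of the arm; it does not turn. With the arm closed it starts 2.5 to 7.5 mm above a seated heat sink. Tightened until it clicks it presses with about 25 to 30 N and keeps that when the knob is let go. Origin on its axis, 49.5 mm below its underside.
- leads (a point): A fixed point in the bunch of black leads that hangs over the bench edge between the robot's start and the work; they fill x 430 to 560, y -250 to -100 mm up to 490 mm above the bench. To reach the jig pass inside them, less than 0.38 m from the base axis (as at 0.33 m, 0.35 m above the bench), or over them. Loose lead ends lie on the bench right of the heat sink.
- flux_bottle: Bystander: small bottle with black cap, 30 mm wide, 57 mm high, left of the hinge post; origin at the centre of its underside.
- tip_tin: Bystander: round open tin, 55 mm wide, 20 mm high, left of the jig; origin at the centre of its underside.
- wick_reel: Bystander: flat white reel, 37 mm wide, 7 mm high, left of the jig; origin at the centre of its underside.
Things that resemble listed ones, but are neither listed nor needed, are in the scene too. Leave any red look-alike of the heat_sink alone.

How it is judged (in metres and radians):
On the way, in this order (a step that is already met when the one before it is completed fails the run):
1. the heat sink sits flat on the tile, home against the pins, with the arm still open (x of heat_sink_mid in the frame of seat between -0.0015 and 0.0015 m and y of heat_sink_mid in the frame of seat between -0.0015 and 0.0015 m and z of heat_sink_mid in the frame of seat between 0.008 and 0.0115 m and angle between heat_sink_mid's own z axis and vertical below 0.06 rad and (angle between the x axis of heat_sink_mid and the x axis of seat, either way round below 0.09 rad or angle between the x axis of heat_sink_mid and the y axis of seat, either way round below 0.09 rad) and value of joint swing_arm above 0.5 rad), for 0.2 s.
2. the arm is swung over the heat sink to its stop (value of joint swing_arm below 0.04 rad), for 0.2 s.
3. the knob has slipped by two clicks with the plunger bearing on the heat sink (value of joint ratchet_knob above 0.75 rad and contact force between plunger and heat_sink above 12 N), for 0.1 s.
At the end, for the whole second after the job is handed in: The heat sink sits flat on the tile, square to the pins (within 0.09 rad) and within 1.5 mm of its home against them; the arm is at its stop (within 0.04 rad); the ratchet has slipped by at least two clicks (0.75 rad) and the plunger presses the heat sink with more than 12 N (all of step 3 and x of heat_sink_mid in the frame of seat between -0.0015 and 0.0015 m and y of heat_sink_mid in the frame of seat between -0.0015 and 0.0015 m and z of heat_sink_mid in the frame of seat between 0.008 and 0.0115 m and angle between heat_sink_mid's own z axis and vertical below 0.06 rad and (angle between the x axis of heat_sink_mid and the x axis of seat, either way round below 0.09 rad or angle between the x axis of heat_sink_mid and the y axis of seat, either way round below 0.09 rad) and value of joint swing_arm below 0.04 rad); the robot touches nothing.
It fails at once if the ratchet is turned on to a fourth click (1.83 rad) (value of joint ratchet_knob above 1.83 rad).
It fails at once if the tile is loaded with more than 50 N (contact force between heat_sink and tile above 50 N).
It fails at once if the heat sink is pushed against the pins with more than 40 N (contact force between heat_sink and pins above 40 N).
It fails at once if the bottle, the tin or the reel is moved by more than 15 mm (distance of any of flux_bottle, tip_tin, wick_reel from where it was at the start of the episode above 0.015 m).
It also fails if it takes over 72 s, if anything falls off the work surface, if the arm or the gripper's body presses on something with over 40 N, if the wrist force passes 120 N, or if a joint passes its speed limit or range.

## Working session

There is one attempt and no reset: what is moved stays moved. The work goes in short steps, Python scripts to look and compute and a shell command to move; the robot and the scene stay as the last step left them, time stands still between calls to the robot, and variables do not carry over. Pictures are saved under pics/ and viewed, at most 10 in all, crops included, and the job is handed in when it is done.

```bash
ls; mkdir -p pics
python3 - <<'E'
from plant import r,optics,job
import cv2,numpy as np
s=r.get_state();print(s, r.pinch_z)
for n in("scene","top"):
    c=optics.capture(n);cv2.imwrite(f"pics/{n}0.png",c["img"]);print(n,{k:v for k,v in c.items() if k!="img"})
E
```

```text
pics
{'time_s': 0.0, 'joints': array([ 8.11929145e+01,  2.05934198e+01,  6.32466032e-01, -1.98274335e-02,
       -7.01328383e+01, -1.65079389e+01]), 'qd': array([ 0.06412855,  0.03466407,  0.02218843, -0.04775559,  0.01893059,
        0.00733993]), 'joint_torque': array([ 1.12585494e-03, -5.82714951e+01,  2.93047857e+01,  6.99664369e+00,
        6.93904716e-03, -1.66024356e-04]), 'tcp_pos': array([0.28843367, 0.60973886, 0.22559124]), 'eef_rot': array([ 1.79904778e+02, -8.78301114e-03, -2.53217706e+01]), 'contact_force': array([-0.17992839, -0.02264692,  0.65026475]), 'moment': array([ 0.05804005, -0.0184548 ,  0.02098928]), 'gripper_force': 0.0, 'gripper_width': 0.08737029397821432} 0.0188
scene {'fovy': 52.24087680178855, 'cx': 321.7962177821096, 'cy': 232.76871952093518, 'eye': array([-0.24533083, -0.22338518,  0.80526013]), 'rotation': array([ 50.16835147,   0.99982116, -63.36130157])}
top {'fovy': 45.95118782754102, 'cx': 316.52594552326207, 'cy': 240.94950419669243, 'eye': array([0.29132013, 0.16624422, 1.50593738]), 'rotation': array([  7.78411668,   1.04946946, -90.41399369])}
```

View pics.

View pics/scene0.png

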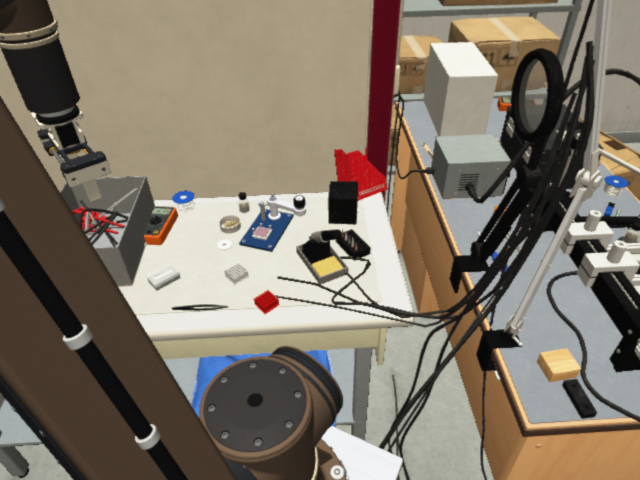

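View pics/top0.png

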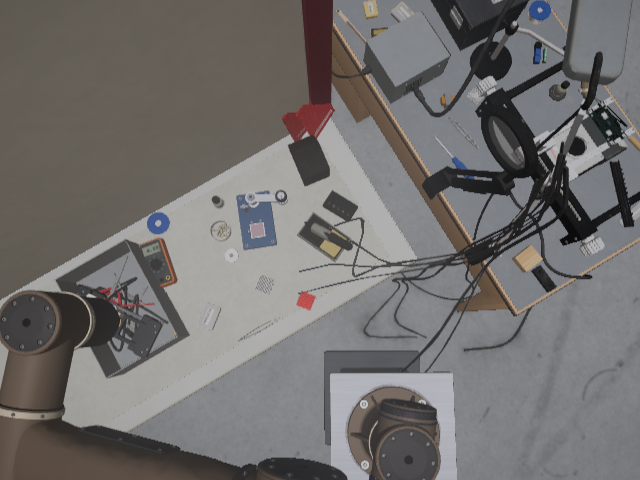

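```bash
cat > h.py <<'E'
import numpy as np,cv2
from scipy.spatial.transform import Rotation as R
from plant import r,optics,job
def rot(e): return R.from_euler('xyz',e,degrees=True).as_matrix()
def foc(c): return c["img"].shape[0]/2/np.tan(np.radians(c["fovy"])/2)
def ray(c,p,pose=None):
    """eye, unit direction in the world; pose=(pos,rpy) for wrist"""
    f=foc(c);u=(p[0]-c["cx"])/f;v=(p[1]-c["cy"])/f
    if pose is None:
        d=rot(c["rotation"])@[u,-v,-1];return c["eye"],d/np.linalg.norm(d)
    t=np.hypot(u,v);k=np.sin(t)/max(t,1e-9)
    T=np.eye(4);T[:3,:3]=rot(pose[1]);T[:3,3]=pose[0];T=T@np.array(c["hand_eye"])
    return T[:3,3],T[:3,:3]@[u*k,-v*k,-np.cos(t)]
def atz(o,d,z): return o+d*(z-o[2])/d[2]
def tri(rs):
    A=sum(np.eye(3)-np.outer(d,d) for o,d in rs);b=sum((np.eye(3)-np.outer(d,d))@o for o,d in rs)
    return np.linalg.solve(A,b)
def proj(c,X,pose):
    T=np.eye(4);T[:3,:3]=rot(pose[1]);T[:3,3]=pose[0];T=T@np.array(c["hand_eye"])
    x=T[:3,:3].T@(np.asarray(X)-T[:3,3]);t=np.arctan2(np.hypot(x[0],x[1]),-x[2]);a=np.arctan2(-x[1],x[0]);f=foc(c)
    return c["cx"]+f*t*np.cos(a),c["cy"]+f*t*np.sin(a)
def wrist(name):
    s=r.get_state();c=optics.capture("wrist");cv2.imwrite(f"pics/{name}.png",c["img"])
    import pickle;pickle.dump((c,(s["tcp_pos"],s["eef_rot"])),open(f"pics/{name}.pkl","wb"));return c,(s["tcp_pos"],s["eef_rot"])
E
python3 - <<'E'
from h import *
S=optics.capture("scene");T=optics.capture("top")
for n,a,b,z in [("sink",(236,272),(264.5,284),.02),("seat",(262,232),(257,230),.022),("knob",(299,201),(281,197),.097),("post",(275,202),(252,199),.07),("bottle",(243,203),(217,201),.03),("tin",(229,224),(221,230),.02),("reel",(224,244),(231,255),.007),("red",(265,301),(306,300),.02)]:
    ra,rb=ray(S,a),ray(T,b);print(n,tri([ra,rb]).round(3),atz(*ra,z).round(3),atz(*rb,z).round(3))
E
```

```text
sink [0.383 0.329 0.016] [0.38  0.326 0.02 ] [0.382 0.33  0.02 ]
seat [0.526 0.349 0.021] [0.526 0.347 0.022] [0.525 0.35  0.022]
knob [0.6   0.279 0.09 ] [0.593 0.274 0.097] [0.598 0.28  0.097]
post [0.603 0.356 0.061] [0.595 0.346 0.07 ] [0.599 0.358 0.07 ]
bottle [0.605 0.457 0.025] [0.6   0.452 0.03 ] [0.603 0.456 0.03 ]
tin [0.527 0.449 0.012] [0.519 0.443 0.02 ] [0.527 0.446 0.02 ]
reel [0.461 0.421 0.005] [0.46  0.419 0.007] [0.461 0.421 0.007]
red [0.339 0.222 0.013] [0.333 0.219 0.02 ] [0.339 0.221 0.02 ]
```

```bash
cat >> h.py <<'E'
def go(pos,yaw,base=None):
    """shift (units) and turn for tool-down target from measured pose"""
    s=r.get_state();p,e=(s["tcp_pos"],s["eef_rot"]) if base is None else base
    M=rot(e);d=M.T@(np.asarray(pos)-p)/.03
    w=R.from_matrix(M.T@rot([180,0,yaw])).as_rotvec(degrees=True)
    print("xyz",d.round(3),"rot",w.round(2))
E
python3 -c "
from h import *
b=([.289,.61,.227],[180,0,-25.32])
go([.289,.61,.30],-25.3,b);go([.43,.34,.30],6,b);go([.43,.34,.2],6,b)"
```

```text
xyz [-0.     0.    -2.433] rot [ 0.    0.   -0.02]
xyz [ 8.098  6.125 -2.433] rot [ -0.     0.   -31.32]
xyz [8.098 6.125 0.9  ] rot [ -0.     0.   -31.32]
```

```bash
python3 -m crank '[{"xyz":[0,0,-2.43],"delta_rot":[0,0,0],"claw":0},{"xyz":[0,0,-2.43],"delta_rot":[0,0,0],"claw":0},{"xyz":[2,1.5,-2.43],"delta_rot":[0,0,-8],"claw":0},{"xyz":[3.5,2.6,-2.43],"delta_rot":[0,0,-16],"claw":0},{"xyz":[5,3.7,-2.43],"delta_rot":[0,0,-24],"claw":0},{"xyz":[6.5,5,-2.43],"delta_rot":[0,0,-31.3],"claw":0},{"xyz":[8.1,6.1,-2.43],"delta_rot":[0,0,-31.3],"claw":0},{"xyz":[8.1,6.1,-0.8],"delta_rot":[0,0,-31.3],"claw":0},{"xyz":[8.1,6.1,0.9],"delta_rot":[0,0,-31.3],"claw":0},{"xyz":[8.1,6.1,0.9],"delta_rot":[0,0,-31.3],"claw":0},{"xyz":[8.1,6.1,0.9],"delta_rot":[0,0,-31.3],"claw":0}]'; python3 -c "
from h import *
c,p=wrist('w1');print(p,c['hand_eye'],c['cx'],c['cy'],foc(c))
for X in ([.382,.33,.02],[.525,.35,.022]):print(proj(c,X,p))"
```

```text
time_s: 1.58
tcp_pos: [0.4309, 0.3417, 0.2014]
eef_rot: [-180.0, -0.1, 6.0]
contact_force: [-0.2, 1.2, 1.1]
gripper_width: 0.0877
gripper_force: 0.0
(array([0.43086088, 0.34173174, 0.2014402 ]), array([-1.79953984e+02, -1.05463307e-01,  6.03287789e+00])) [[ 5.68483447e-04  9.54146811e-01  2.99338505e-01  8.05413210e-02]
 [ 9.99999577e-01 -3.25941711e-04 -8.60186572e-04 -7.63101498e-04]
 [-7.23177370e-04  2.99338867e-01 -9.54146592e-01 -1.58106836e-01]
 [ 0.00000000e+00  0.00000000e+00  0.00000000e+00  1.00000000e+00]] 317.9044201621183 234.80832526701394 371.64829954431775
(np.float64(325.1835225625502), np.float64(258.420303608044))
(np.float64(320.53152264845926), np.float64(106.85641651813029))
```

View pics/w1.png

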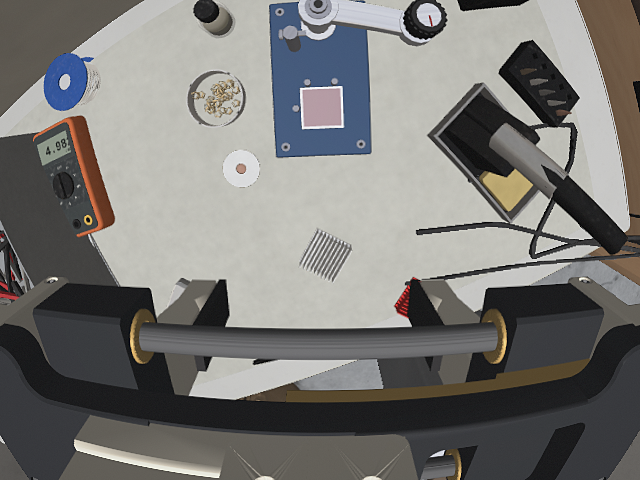

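```bash
python3 -c "
import cv2,numpy as np
i=cv2.imread('pics/w1.png')
a=cv2.resize(i[215:295,285:365],(400,400),interpolation=cv2.INTER_CUBIC);b=cv2.resize(i[70:150,280:360],(400,400),interpolation=cv2.INTER_CUBIC)
cv2.imwrite('pics/c1.png',np.hstack([a,b]))"
```

```text
(no output)
```

View pics/c1.png

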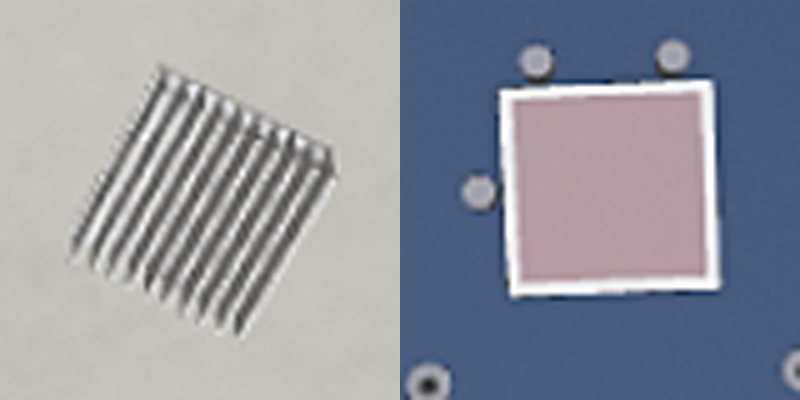

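Run:
```python
from h import *
import pickle
c,p=pickle.load(open('pics/w1.pkl','rb'))
f=lambda u,v,z,o:atz(*ray(c,(o[0]+u/5,o[1]+v/5),p),z)
s=[f(162,66,0,(285,215)),f(333,150,0,(285,215)),f(240,335,.02,(285,215)),f(75,248,.02,(285,215))]
t=[f(*q,.0195,(280,70)) for q in((100,90),(312,82),(320,288),(112,296))]
for n,q in(("sink",s),("tile",t)):
    q=np.array(q);print(n,q.round(4).tolist(),q.mean(0).round(4))
    for i in range(4):
        d=q[(i+1)%4]-q[i];print(np.linalg.norm(d[:2]).round(4),np.degrees(np.arctan2(d[1],d[0])).round(2))
P=[f(*q,.028,(280,70)) for q in((137,60),(272,55),(78,190))];print(np.array(P).round(4))
E=lambda u,v,z:atz(*ray(c,(u,v),p),z).round(4)
print("post",E(318,5,.075),"knob",E(426,19,.097))
S=optics.capture("scene");T=optics.capture("top")
print(tri([ray(c,(321.5,108),p),ray(T,(257,230))]),tri([ray(c,(326,255),p),ray(T,(264.5,284))]))
```

```text
sink [[0.406, 0.3402, 0.0], [0.3919, 0.3035, 0.0], [0.3576, 0.3193, 0.02], [0.3729, 0.3539, 0.02]] [0.3821 0.3292 0.01  ]
0.0394 -111.01
0.0378 155.13
0.0378 66.16
0.0358 -22.48
tile [[0.5405, 0.3701, 0.0195], [0.5461, 0.3325, 0.0195], [0.5086, 0.3269, 0.0195], [0.5031, 0.3641, 0.0195]] [0.5246 0.3484 0.0195]
0.038 -81.57
0.0379 -171.47
0.0376 98.45
0.0379 9.14
[[0.5458 0.3638 0.028 ]
 [0.5492 0.3404 0.028 ]
 [0.5215 0.3717 0.028 ]]
post [0.6032 0.3606 0.075 ] knob [0.5979 0.2824 0.097 ]
[0.52379673 0.3489882  0.03102644] [0.38256649 0.32973584 0.0123757 ]
```

```bash
python3 -c "
from h import *
go([.382,.3292,.07],-23);go([.382,.3292,.010],-23)"
```

```text
xyz [-1.671  0.266  4.387] rot [-0.17 -0.1  29.02]
xyz [-1.675  0.271  6.387] rot [-0.17 -0.1  29.02]
```

```bash
python3 -m crank '[{"xyz":[-0.8,0.13,1.5],"delta_rot":[0,0,10],"claw":0},{"xyz":[-1.67,0.27,3],"delta_rot":[0,0,20],"claw":0},{"xyz":[-1.67,0.27,4.4],"delta_rot":[0,0,29],"claw":0},{"xyz":[-1.67,0.27,4.4],"delta_rot":[0,0,29],"claw":0},{"xyz":[-1.67,0.27,5.4],"delta_rot":[0,0,29],"claw":0},{"xyz":[-1.67,0.27,6.2],"delta_rot":[0,0,29],"claw":0},{"xyz":[-1.67,0.27,6.39],"delta_rot":[0,0,29],"claw":0},{"xyz":[-1.67,0.27,6.39],"delta_rot":[0,0,29],"claw":0},{"xyz":[-1.67,0.27,6.39],"delta_rot":[0,0,29],"claw":0}]'; python3 -c "
from h import *
c,p=wrist('w2');print(p);cv2.imwrite('pics/w2c.png',cv2.resize(c['img'][150:400,120:520],(800,500)))"
```

```text
time_s: 2.85
tcp_pos: [0.3817, 0.3286, 0.0093]
eef_rot: [-179.9, -0.0, -23.0]
contact_force: [-0.1, -0.0, -0.1]
gripper_width: 0.0875
gripper_force: 0.0
(array([0.38172535, 0.32861011, 0.00930941]), array([-1.79865190e+02, -2.22808492e-02, -2.29508913e+01]))
```

View pics/w2c.png

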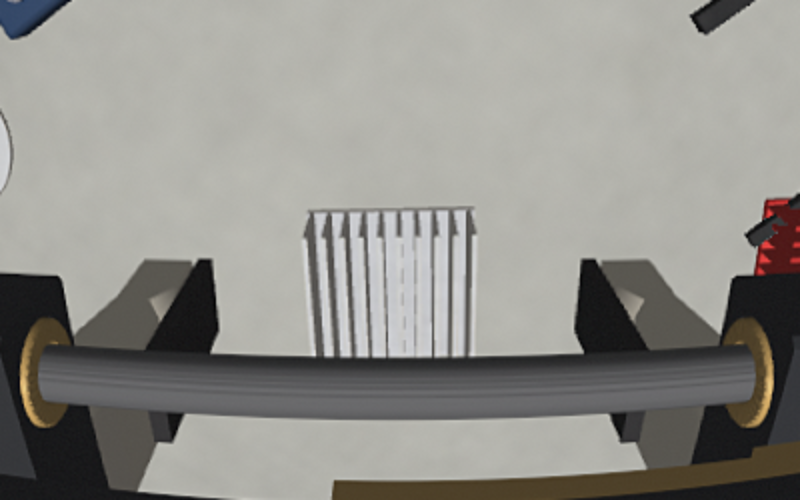

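```bash
python3 -c "
from h import *
import pickle
c,p=pickle.load(open('pics/w2.pkl','rb'))
for q in((315,254.5),):
  X=atz(*ray(c,q,p),0);print(X,(rot(p[1]).T@(X-p[0]))*1000)
  X=atz(*ray(c,(315.5,150+237/2),p),0.02);print(X,(rot(p[1]).T@(X-p[0]))*1000)"
python3 -m crank '[{"xyz":[0,0,0],"delta_rot":[0,0,0],"claw":1},{"xyz":[0,0,0],"delta_rot":[0,0,0],"claw":1},{"xyz":[0,0,0],"delta_rot":[0,0,0],"claw":1},{"xyz":[0,0,0],"delta_rot":[0,0,0],"claw":1},{"xyz":[0,0,0],"delta_rot":[0,0,0],"claw":1},{"xyz":[0,0,0],"delta_rot":[0,0,0],"claw":1},{"xyz":[0,0,0],"delta_rot":[0,0,0],"claw":1},{"xyz":[0,0,0],"delta_rot":[0,0,0],"claw":1}]' 12
```

```text
[0.3988093  0.32304251 0.        ] [17.89899203 -1.51295763  9.31995408]
[0.39959897 0.32227401 0.02      ] [ 18.93359461  -1.16027556 -10.68053028]
time_s: 3.9
tcp_pos: [0.3811, 0.3276, 0.0079]
eef_rot: [180.0, -0.0, -23.0]
contact_force: [0.7, -0.1, -0.1]
gripper_width: 0.0399
gripper_force: 12.0
```

```bash
cat >> h.py <<'E'
SEAT=np.array([.5246,.3484]);SY=8.6
def sw(x,y,z):
    return np.r_[SEAT+R.from_euler('z',SY,degrees=True).as_matrix()[:2,:2]@[x,y],z]
def ws(p):
    return R.from_euler('z',-SY,degrees=True).as_matrix()[:2,:2]@(np.asarray(p)[:2]-SEAT)*1000
E
python3 -c "
from h import *
s=r.get_state();print(s['tcp_pos'],s['eef_rot'])
go([.3815,.328,.10],-23);go(sw(-.0024,-.004,.10),8.6);go(sw(-.0024,-.004,.036),8.6)"
```

```text
[0.38106119 0.32757637 0.00785312] [ 1.79999898e+02 -7.49970225e-05 -2.30117717e+01]
xyz [ 0.008 -0.019 -3.072] rot [ 0.   -0.   -0.01]
xyz [ 4.134 -2.354 -3.072] rot [  0.    -0.   -31.61]
xyz [ 4.134 -2.354 -0.938] rot [  0.    -0.   -31.61]
```

```bash
python3 -m crank '[{"xyz":[0,0,-0.8],"delta_rot":[0,0,0],"claw":1},{"xyz":[0,0,-2],"delta_rot":[0,0,0],"claw":1},{"xyz":[0,0,-3.07],"delta_rot":[0,0,0],"claw":1},{"xyz":[1,-0.6,-3.07],"delta_rot":[0,0,-8],"claw":1},{"xyz":[2,-1.2,-3.07],"delta_rot":[0,0,-16],"claw":1},{"xyz":[3,-1.8,-3.07],"delta_rot":[0,0,-24],"claw":1},{"xyz":[4.13,-2.35,-3.07],"delta_rot":[0,0,-31.6],"claw":1},{"xyz":[4.13,-2.35,-2.3],"delta_rot":[0,0,-31.6],"claw":1},{"xyz":[4.13,-2.35,-1.5],"delta_rot":[0,0,-31.6],"claw":1},{"xyz":[4.13,-2.35,-1.0],"delta_rot":[0,0,-31.6],"claw":1},{"xyz":[4.13,-2.35,-1.0],"delta_rot":[0,0,-31.6],"claw":1},{"xyz":[4.13,-2.35,-1.0],"delta_rot":[0,0,-31.6],"claw":1},{"xyz":[4.13,-2.35,-1.0],"delta_rot":[0,0,-31.6],"claw":1}]'; python3 -c "
from h import *
c,p=wrist('w3');print(p,ws(p[0]));cv2.imwrite('pics/w3c.png',cv2.resize(c['img'][130:400,180:460],(800,771))[:600])
print(r.get_state()['contact_force'])"
```

```text
time_s: 5.52
tcp_pos: [0.5231, 0.3446, 0.039]
eef_rot: [-179.9, -0.1, 8.6]
contact_force: [0.1, 0.2, 0.3]
gripper_width: 0.0398
gripper_force: 12.0
(array([0.5230702, 0.3445872, 0.0389534]), array([-1.79938048e+02, -8.00500919e-02,  8.60335082e+00])) [-2.08274951 -3.54117217]
[-0.58631637 -0.08474105 -0.02381383]
```

View pics/w3c.png

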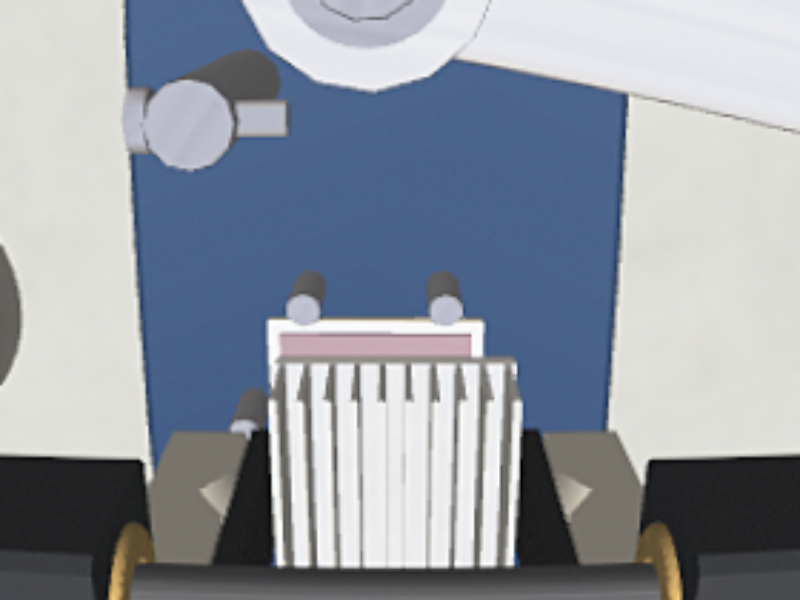

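```bash
python3 -m crank '[{"xyz":[0,0,0.12],"delta_rot":[0,0,0],"claw":1},{"xyz":[0,0,0.22],"delta_rot":[0,0,0],"claw":1},{"xyz":[0,0,0.22],"delta_rot":[0,0,0],"claw":1},{"xyz":[0,0,0.22],"delta_rot":[0,0,0],"claw":1}]'; python3 -m crank '[{"xyz":[0,0,0.02],"delta_rot":[0,0,0],"claw":1},{"xyz":[0,0,0.02],"delta_rot":[0,0,0],"claw":1}]' 6;python3 -m crank '[{"xyz":[0,0,0.02],"delta_rot":[0,0,0],"claw":1},{"xyz":[0,0,0.02],"delta_rot":[0,0,0],"claw":1}]';python3 -m crank '[{"xyz":[0,0,0.02],"delta_rot":[0,0,0],"claw":1},{"xyz":[0,0,0.02],"delta_rot":[0,0,0],"claw":1}]'
```

```text
time_s: 6.08
tcp_pos: [0.5227, 0.344, 0.0312]
eef_rot: [180.0, 0.0, 8.6]
contact_force: [0.5, -0.3, -1.0]
gripper_width: 0.0398
gripper_force: 12.0
time_s: 6.32
tcp_pos: [0.5227, 0.344, 0.0306]
eef_rot: [180.0, 0.0, 8.6]
contact_force: [0.8, 0.1, 0.1]
gripper_width: 0.0398
gripper_force: 6.0
time_s: 6.58
tcp_pos: [0.5226, 0.344, 0.03]
eef_rot: [180.0, 0.0, 8.6]
contact_force: [-0.5, 0.4, -0.4]
gripper_width: 0.0403
gripper_force: 6.0
time_s: 6.82
tcp_pos: [0.5227, 0.344, 0.0299]
eef_rot: [-180.0, -0.0, 8.6]
contact_force: [-2.1, -0.7, 3.5]
gripper_width: 0.0397
gripper_force: 6.0
```

```bash
S='"delta_rot":[0,0,0],"claw":1'; python3 -m crank '[{"xyz":[0.04,0,0],"delta_rot":[0,0,0],"claw":1},{"xyz":[0.08,0,0],"delta_rot":[0,0,0],"claw":1},{"xyz":[0.08,0,0],"delta_rot":[0,0,0],"claw":1}]'|egrep 'tcp|contact'; for i in 1 ; do python3 -m crank '[{"xyz":[0.02,0,0],"delta_rot":[0,0,0],"claw":1},{"xyz":[0.02,0,0],"delta_rot":[0,0,0],"claw":1}]'|egrep 'tcp|contact'; python3 -m crank '[{"xyz":[0.02,0,0],"delta_rot":[0,0,0],"claw":1},{"xyz":[0.02,0,0],"delta_rot":[0,0,0],"claw":1}]'|egrep 'tcp|contact';python3 -m crank '[{"xyz":[0.02,0,0],"delta_rot":[0,0,0],"claw":1},{"xyz":[0.02,0,0],"delta_rot":[0,0,0],"claw":1}]'|egrep 'tcp|contact';done
```

```text
tcp_pos: [0.5247, 0.3443, 0.0299]
contact_force: [-3.7, -0.5, 7.2]
tcp_pos: [0.5252, 0.3443, 0.0298]
contact_force: [-3.8, -1.3, 7.3]
tcp_pos: [0.5258, 0.3444, 0.0299]
contact_force: [-3.7, -0.8, 6.2]
tcp_pos: [0.5264, 0.3445, 0.0299]
contact_force: [-3.9, -1.1, 6.5]
```

```bash
python3 -m crank '[{"xyz":[0.015,0,0],"delta_rot":[0,0,0],"claw":1},{"xyz":[0.015,0,0],"delta_rot":[0,0,0],"claw":1}]'|egrep 'tcp|contact'; python3 -m crank '[{"xyz":[0.015,0,0],"delta_rot":[0,0,0],"claw":1},{"xyz":[0.015,0,0],"delta_rot":[0,0,0],"claw":1}]'|egrep 'tcp|contact';python3 -m crank '[{"xyz":[0.015,0,0],"delta_rot":[0,0,0],"claw":1},{"xyz":[0.015,0,0],"delta_rot":[0,0,0],"claw":1}]'|egrep 'tcp|contact';python3 -m crank '[{"xyz":[0.015,0,0],"delta_rot":[0,0,0],"claw":1},{"xyz":[0.015,0,0],"delta_rot":[0,0,0],"claw":1}]'|egrep 'tcp|contact'
```

```text
tcp_pos: [0.5268, 0.3446, 0.0299]
contact_force: [-3.8, -1.5, 6.7]
tcp_pos: [0.5269, 0.3446, 0.0298]
contact_force: [-6.0, -0.1, 6.8]
tcp_pos: [0.5271, 0.3446, 0.0297]
contact_force: [-7.4, -0.4, 7.8]
tcp_pos: [0.5273, 0.3446, 0.0296]
contact_force: [-7.4, 0.0, 6.3]
```

```bash
python3 -m crank '[{"xyz":[0,-0.04,0],"delta_rot":[0,0,0],"claw":1},{"xyz":[0,-0.08,0],"delta_rot":[0,0,0],"claw":1},{"xyz":[0,-0.08,0],"delta_rot":[0,0,0],"claw":1}]'|egrep 'tcp|contact'; python3 -m crank '[{"xyz":[0,-0.02,0],"delta_rot":[0,0,0],"claw":1},{"xyz":[0,-0.02,0],"delta_rot":[0,0,0],"claw":1}]'|egrep 'tcp|contact'; python3 -m crank '[{"xyz":[0,-0.02,0],"delta_rot":[0,0,0],"claw":1},{"xyz":[0,-0.02,0],"delta_rot":[0,0,0],"claw":1}]'|egrep 'tcp|contact|width'
```

```text
tcp_pos: [0.5272, 0.3452, 0.0295]
contact_force: [-3.6, -5.5, 8.1]
tcp_pos: [0.5272, 0.3455, 0.0295]
contact_force: [-2.8, -6.8, 7.6]
tcp_pos: [0.5271, 0.346, 0.0295]
contact_force: [-2.9, -7.6, 7.9]
gripper_width: 0.0399
```

```bash
for i in 1; do python3 -m crank '[{"xyz":[0,-0.02,0],"delta_rot":[0,0,0],"claw":1},{"xyz":[0,-0.02,0],"delta_rot":[0,0,0],"claw":1}]'|egrep 'tcp|contact'; python3 -m crank '[{"xyz":[0,-0.02,0],"delta_rot":[0,0,0],"claw":1},{"xyz":[0,-0.02,0],"delta_rot":[0,0,0],"claw":1}]'|egrep 'tcp|contact'; python3 -m crank '[{"xyz":[0,-0.02,0],"delta_rot":[0,0,0],"claw":1},{"xyz":[0,-0.02,0],"delta_rot":[0,0,0],"claw":1}]'|egrep 'tcp|eef|contact|width'; done
```

```text
tcp_pos: [0.527, 0.3466, 0.0295]
contact_force: [-3.4, -7.8, 7.2]
tcp_pos: [0.5269, 0.3472, 0.0295]
contact_force: [-3.0, -7.1, 7.5]
tcp_pos: [0.5269, 0.3477, 0.0295]
eef_rot: [179.8, 0.2, 8.5]
contact_force: [-2.7, -7.7, 7.9]
gripper_width: 0.0396
```

```bash
for i in 1; do python3 -m crank '[{"xyz":[0,-0.02,0],"delta_rot":[0,0,0],"claw":1},{"xyz":[0,-0.02,0],"delta_rot":[0,0,0],"claw":1}]'|egrep 'tcp|contact'; python3 -m crank '[{"xyz":[0,-0.015,0],"delta_rot":[0,0,0],"claw":1},{"xyz":[0,-0.015,0],"delta_rot":[0,0,0],"claw":1}]'|egrep 'tcp|contact'; python3 -m crank '[{"xyz":[0,-0.015,0],"delta_rot":[0,0,0],"claw":1},{"xyz":[0,-0.015,0],"delta_rot":[0,0,0],"claw":1}]'|egrep 'tcp|eef|contact|width'; done
```

```text
tcp_pos: [0.5267, 0.3483, 0.0295]
contact_force: [-2.8, -6.7, 8.5]
tcp_pos: [0.5267, 0.3487, 0.0295]
contact_force: [-3.0, -7.8, 7.8]
tcp_pos: [0.5266, 0.349, 0.0295]
eef_rot: [179.8, 0.2, 8.6]
contact_force: [-2.0, -9.1, 7.7]
gripper_width: 0.0399
```

```bash
for i in 1; do python3 -m crank '[{"xyz":[0,-0.015,0],"delta_rot":[0,0,0],"claw":1},{"xyz":[0,-0.015,0],"delta_rot":[0,0,0],"claw":1}]'|egrep 'tcp|contact'; python3 -m crank '[{"xyz":[0,-0.015,0],"delta_rot":[0,0,0],"claw":1},{"xyz":[0,-0.015,0],"delta_rot":[0,0,0],"claw":1}]'|egrep 'tcp|eef|contact|width'; done
```

```text
tcp_pos: [0.5266, 0.3491, 0.0294]
contact_force: [-1.1, -8.9, 7.8]
tcp_pos: [0.5266, 0.3491, 0.0295]
eef_rot: [179.7, 0.2, 8.5]
contact_force: [-1.5, -11.2, 8.0]
gripper_width: 0.0396
```

```bash
for i in 1; do python3 -m crank '[{"xyz":[0.03,0,0],"delta_rot":[0,0,0],"claw":1},{"xyz":[0.03,0,0],"delta_rot":[0,0,0],"claw":1}]'|egrep 'tcp|contact'; python3 -m crank '[{"xyz":[0.03,0,0],"delta_rot":[0,0,0],"claw":1},{"xyz":[0.03,0,0],"delta_rot":[0,0,0],"claw":1}]'|egrep 'tcp|eef|contact|width'; done;  python3 -m crank '[{"xyz":[0.03,0,0],"delta_rot":[0,0,0],"claw":1},{"xyz":[0.03,0,0],"delta_rot":[0,0,0],"claw":1}]'|egrep 'tcp|eef|contact|width'
```

```text
tcp_pos: [0.5269, 0.3491, 0.0291]
contact_force: [-3.3, -10.6, 7.9]
tcp_pos: [0.5273, 0.3492, 0.0288]
eef_rot: [179.7, 0.3, 8.5]
contact_force: [-4.8, -9.1, 7.7]
gripper_width: 0.0399
tcp_pos: [0.5278, 0.3493, 0.0286]
eef_rot: [179.7, 0.3, 8.5]
contact_force: [-5.1, -9.0, 6.1]
gripper_width: 0.0403
```

```bash
python3 -m crank '[{"xyz":[-0.03,0.06,-0.01],"delta_rot":[0,0,0],"claw":1},{"xyz":[-0.04,0.07,-0.02],"delta_rot":[0,0,0],"claw":1},{"xyz":[-0.04,0.07,-0.02],"delta_rot":[0,0,0],"claw":1}]'|egrep 'tcp|contact';  python3 -m crank '[{"xyz":[0,0,0],"delta_rot":[0,0,0],"claw":0.3},{"xyz":[0,0,0],"delta_rot":[0,0,0],"claw":0.3},{"xyz":[0,0,0],"delta_rot":[0,0,0],"claw":0.3},{"xyz":[0,0,0],"delta_rot":[0,0,0],"claw":0.3}]'|egrep 'tcp|eef|contact|width'; python3 -c "
from h import *
c,p=wrist('w4');print(p,ws(p[0]));cv2.imwrite('pics/w4c.png',cv2.resize(c['img'][130:340,180:460],(800,600)))"
```

```text
tcp_pos: [0.528, 0.3493, 0.029]
contact_force: [-3.6, -5.5, -3.4]
tcp_pos: [0.5295, 0.3512, 0.0304]
eef_rot: [-180.0, -0.0, 8.6]
contact_force: [0.3, -1.2, 0.1]
gripper_width: 0.061
(array([0.52953144, 0.35117644, 0.03035608]), array([-1.79967657e+02, -4.33085895e-02,  8.59572349e+00])) [5.29116551 2.00780204]
```

View pics/w4c.png

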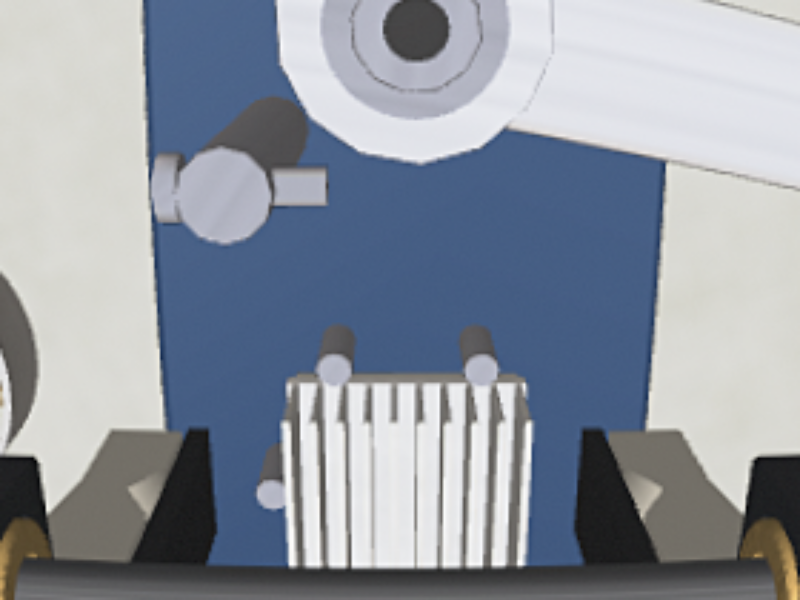

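```bash
python3 -c "
from h import *
S=optics.capture('scene');T=optics.capture('top')
print(tri([ray(S,(343,184)),ray(T,(306,150))]))
go([.5295,.3512,.15],8.6);go([.598,.281,.15],100)"
```

```text
[0.72496984 0.21603145 0.0825951 ]
xyz [ 0.009 -0.011 -3.995] rot [-0.01 -0.01 -0.01]
xyz [ 1.918  2.644 -3.995] rot [ 0.000e+00 -2.000e-02 -9.141e+01]
```

```bash
python3 -m crank '[{"xyz":[0,0,-0.5],"delta_rot":[0,0,0],"claw":0.3},{"xyz":[0,0,-1.5],"delta_rot":[0,0,0],"claw":0.3},{"xyz":[0,0,-3],"delta_rot":[0,0,0],"claw":0},{"xyz":[0,0,-4],"delta_rot":[0,0,-5],"claw":0},{"xyz":[0.5,0.7,-4],"delta_rot":[0,0,-15],"claw":0},{"xyz":[1,1.4,-4],"delta_rot":[0,0,-25],"claw":0},{"xyz":[1.5,2.1,-4],"delta_rot":[0,0,-35],"claw":0},{"xyz":[1.92,2.64,-4],"delta_rot":[0,0,-45],"claw":0},{"xyz":[1.92,2.64,-4],"delta_rot":[0,0,-55],"claw":0},{"xyz":[1.92,2.64,-4],"delta_rot":[0,0,-65],"claw":0},{"xyz":[1.92,2.64,-4],"delta_rot":[0,0,-75],"claw":0},{"xyz":[1.92,2.64,-4],"delta_rot":[0,0,-85],"claw":0},{"xyz":[1.92,2.64,-4],"delta_rot":[0,0,-91.4],"claw":0},{"xyz":[1.92,2.64,-4],"delta_rot":[0,0,-91.4],"claw":0},{"xyz":[1.92,2.64,-4],"delta_rot":[0,0,-91.4],"claw":0}]'; python3 -c "
from h import *
c,p=wrist('w5');print(p);print(r.get_state()['joints'])
print(proj(c,[.598,.281,.097],p),proj(c,[.6037,.3604,.075],p),proj(c,[.5246,.3484,.042],p))"
```

```text
time_s: 15.48
tcp_pos: [0.5981, 0.2811, 0.1507]
eef_rot: [180.0, -0.0, 99.8]
contact_force: [-0.7, -0.2, 0.0]
gripper_width: 0.0878
gripper_force: 0.0
(array([0.59810178, 0.28111916, 0.15073122]), array([ 1.79963099e+02, -1.81143271e-02,  9.98492123e+01]))
[ 4.20457111e+01  2.22654458e+01 -7.04984848e+00  5.73077629e-03
 -6.06576237e+01  1.47821286e+02]
(np.float64(318.8702355488734), np.float64(259.28175198738916)) (np.float64(349.73096157634376), np.float64(129.86557602820255)) (np.float64(234.27155467215718), np.float64(127.99129202054127))
```

View pics/w5.png

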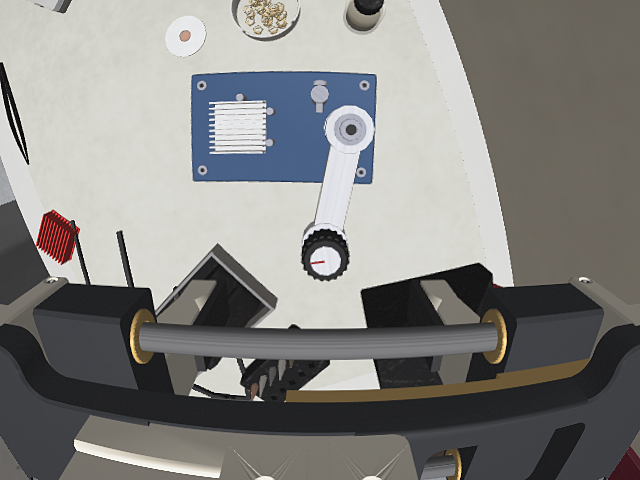

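Run:
```python
from h import *
import pickle
c,p=pickle.load(open('pics/w5.pkl','rb'))
k=atz(*ray(c,(325.5,260),p),.097);po=atz(*ray(c,(350,129.5),p),.075)
print(k,po,ws(po))
k=k[:2]
P=sw(.08,0,0)[:2];print(P)
for Q in(P,po[:2]):
    d=k-Q;print(np.linalg.norm(d),R.from_euler('z',-SY,degrees=True).apply([*d,0]),)
    v=R.from_euler('z',-SY,degrees=True).apply([*d,0]);a=np.arctan2(-v[1],-v[0]);print(a,np.degrees(a))
go([*k,.078],120)
```

```text
[0.60207692 0.28122795 0.097     ] [0.60382349 0.36065844 0.075     ] [80.16579801  0.27390326]
[0.60370051 0.36036283]
0.07915153566979612 [-0.0134388  -0.07800234  0.        ]
1.4001841201182514 80.22464062401451
0.0794496982420642 [-0.0136046  -0.07827624  0.        ]
1.3987129253458763 80.14034737271571
xyz [-0.018  0.131  2.418] rot [ 3.000e-02 -1.000e-02 -2.013e+01]
```

```bash
python3 -m crank '[{"xyz":[0,0.13,0],"delta_rot":[0,0,-10],"claw":0},{"xyz":[0,0.13,0],"delta_rot":[0,0,-20],"claw":0},{"xyz":[0,0.13,0.8],"delta_rot":[0,0,-20],"claw":0},{"xyz":[0,0.13,1.6],"delta_rot":[0,0,-20],"claw":0},{"xyz":[0,0.13,2.3],"delta_rot":[0,0,-20],"claw":0},{"xyz":[0,0.13,2.42],"delta_rot":[0,0,-20],"claw":0},{"xyz":[0,0.13,2.42],"delta_rot":[0,0,-20],"claw":0.4},{"xyz":[0,0.13,2.42],"delta_rot":[0,0,-20],"claw":1},{"xyz":[0,0.13,2.42],"delta_rot":[0,0,-20],"claw":1},{"xyz":[0,0.13,2.42],"delta_rot":[0,0,-20],"claw":1},{"xyz":[0,0.13,2.42],"delta_rot":[0,0,-20],"claw":1},{"xyz":[0,0.13,2.42],"delta_rot":[0,0,-20],"claw":1},{"xyz":[0,0.13,2.42],"delta_rot":[0,0,-20],"claw":1}]' 25
python3 - <<'E'
from h import *
s=r.get_state();print(s["moment"],s["joints"])
k=s["tcp_pos"];Q=np.array([.6037,.3605]);
v=R.from_euler('z',-SY,degrees=True).apply([*(k[:2]-Q),0]);a0=np.arctan2(-v[1],-v[0]);rad=np.linalg.norm(v);print(rad,a0)
y0=s["eef_rot"][2]
for a in np.linspace(a0,-.02,10)[1:]:
    q=R.from_euler('z',SY,degrees=True).apply([-.08*np.cos(a),-.08*np.sin(a),0])[:2]+Q
    print(round(a,2),end=" ");go([*q,k[2]],y0-np.degrees(a0-a))
E
```

```text
time_s: 17.15
tcp_pos: [0.6019, 0.2818, 0.0775]
eef_rot: [180.0, 0.0, 120.0]
contact_force: [-2.0, -0.0, 0.5]
gripper_width: 0.0292
gripper_force: 25.0
[-0.02476055 -0.25732893 -0.0233946 ] [ 4.18612303e+01  2.64713848e+01 -1.09661416e+01  3.38331273e-03
 -5.25516991e+01  1.68124848e+02]
0.07872543689394593 1.3982628661989578
1.24 xyz [ 0.209 -0.363 -0.   ] rot [ 0.01 -0.    9.03]
1.08 xyz [ 0.505 -0.66  -0.   ] rot [ 1.000e-02 -0.000e+00  1.806e+01]
0.93 xyz [ 0.844 -0.908 -0.   ] rot [ 1.000e-02 -0.000e+00  2.709e+01]
0.77 xyz [ 1.218 -1.099 -0.   ] rot [ 1.000e-02 -0.000e+00  3.612e+01]
0.61 xyz [ 1.617 -1.23  -0.   ] rot [ 1.000e-02 -0.000e+00  4.514e+01]
0.45 xyz [ 2.031 -1.296 -0.   ] rot [ 1.000e-02 -0.000e+00  5.417e+01]
0.3 xyz [ 2.451 -1.296 -0.   ] rot [ 1.00e-02 -1.00e-02  6.32e+01]
0.14 xyz [ 2.866 -1.231 -0.   ] rot [ 1.000e-02 -1.000e-02  7.223e+01]
-0.02 xyz [ 3.265 -1.101 -0.   ] rot [ 1.000e-02 -1.000e-02  8.126e+01]
```

```bash
python3 -m crank '[{"xyz":[0.1,-0.18,0],"delta_rot":[0,0,4.5],"claw":1},{"xyz":[0.21,-0.36,0],"delta_rot":[0,0,9],"claw":1},{"xyz":[0.35,-0.52,0],"delta_rot":[0,0,13.5],"claw":1},{"xyz":[0.5,-0.66,0],"delta_rot":[0,0,18],"claw":1},{"xyz":[0.67,-0.79,0],"delta_rot":[0,0,22.5],"claw":1},{"xyz":[0.84,-0.91,0],"delta_rot":[0,0,27],"claw":1},{"xyz":[1.03,-1.01,0],"delta_rot":[0,0,31.5],"claw":1},{"xyz":[1.22,-1.1,0],"delta_rot":[0,0,36],"claw":1},{"xyz":[1.42,-1.17,0],"delta_rot":[0,0,40.5],"claw":1},{"xyz":[1.62,-1.23,0],"delta_rot":[0,0,45],"claw":1},{"xyz":[1.82,-1.27,0],"delta_rot":[0,0,49.5],"claw":1},{"xyz":[2.03,-1.3,0],"delta_rot":[0,0,54],"claw":1},{"xyz":[2.03,-1.3,0],"delta_rot":[0,0,54],"claw":1}]'
python3 - <<'E'
from h import *
s=r.get_state();print(s["moment"])
k=s["tcp_pos"];Q=np.array([.6037,.3605]);
v=R.from_euler('z',-SY,degrees=True).apply([*(k[:2]-Q),0]);a0=np.arctan2(-v[1],-v[0]);rad=np.linalg.norm(v);print(rad,a0)
y0=s["eef_rot"][2]
for a in [.3,.14,.05,-.02]:
    q=R.from_euler('z',SY,degrees=True).apply([-.08*np.cos(a),-.08*np.sin(a),0])[:2]+Q
    print(round(a,2),end=" ");go([*q,k[2]],y0-np.degrees(a0-a))
E
```

```text
time_s: 18.77
tcp_pos: [0.539, 0.3168, 0.0775]
eef_rot: [179.9, -0.2, 66.0]
contact_force: [5.3, 5.3, -6.0]
gripper_width: 0.0291
gripper_force: 25.0
[ 1.46136644 -2.06721167 -0.07612471]
0.0780642911298026 0.4436959216331822
0.3 xyz [ 0.171 -0.344  0.   ] rot [ 0.07 -0.21  8.23]
0.14 xyz [ 0.471 -0.646  0.001] rot [ 0.05 -0.22 17.4 ]
0.05 xyz [ 0.659 -0.794  0.001] rot [ 0.04 -0.22 22.56]
-0.02 xyz [ 0.815 -0.897  0.002] rot [ 0.04 -0.22 26.57]
```

```bash
python3 -m crank '[{"xyz":[0.08,-0.16,0],"delta_rot":[0,0,4],"claw":1},{"xyz":[0.18,-0.32,0],"delta_rot":[0,0,8.2],"claw":1},{"xyz":[0.32,-0.47,0],"delta_rot":[0,0,12.8],"claw":1},{"xyz":[0.48,-0.61,0],"delta_rot":[0,0,17.4],"claw":1},{"xyz":[0.58,-0.68,0],"delta_rot":[0,0,20],"claw":1},{"xyz":[0.67,-0.75,0],"delta_rot":[0,0,22.5],"claw":1},{"xyz":[0.73,-0.79,0],"delta_rot":[0,0,24],"claw":1},{"xyz":[0.78,-0.82,0],"delta_rot":[0,0,25.5],"claw":1},{"xyz":[0.78,-0.82,0],"delta_rot":[0,0,25.5],"claw":1}]'
cat > st.py <<'E'
from h import *
s=r.get_state()
k=s["tcp_pos"];Q=np.array([.6037,.3605])
v=R.from_euler('z',-SY,degrees=True).apply([*(k[:2]-Q),0]);print("rad,a",np.linalg.norm(v).round(4),np.arctan2(-v[1],-v[0]).round(3),"F",s["contact_force"].round(1),"M",s["moment"].round(3),"j6",s["joints"][5].round(1),"tq6",s["joint_torque"][5].round(3),s["eef_rot"].round(2))
E
python3 st.py
```

```text
time_s: 19.9
tcp_pos: [0.5269, 0.3476, 0.0776]
eef_rot: [180.0, -0.2, 40.5]
contact_force: [8.9, 2.1, -7.7]
gripper_width: 0.0291
gripper_force: 25.0
rad,a 0.0779 0.016 F [ 8.9  2.1 -7.7] M [ 5.700e-01 -3.477e+00  1.000e-03] j6 79.3 tq6 -0.197 [179.96  -0.23  40.49]
```

```bash
python3 -m crank '[{"xyz":[0.057,0.035,0],"delta_rot":[0,0,0],"claw":1},{"xyz":[0.084,-0.008,0],"delta_rot":[0,0,0],"claw":1},{"xyz":[0.084,-0.008,0],"delta_rot":[0,0,0],"claw":1}]' >/dev/null;python3 st.py; python3 -m crank '[{"xyz":[0.027,-0.043,0.01],"delta_rot":[0,0,0],"claw":1},{"xyz":[0.027,-0.043,0.01],"delta_rot":[0,0,0],"claw":1}]' >/dev/null;python3 st.py;  python3 -m crank '[{"xyz":[0.027,-0.043,0.01],"delta_rot":[0,0,0],"claw":1},{"xyz":[0.027,-0.043,0.01],"delta_rot":[0,0,0],"claw":1}]' >/dev/null;python3 st.py
```

```text
rad,a 0.0777 0.009 F [ 5.2  0.2 -4. ] M [-0.27  -2.037 -0.125] j6 79.3 tq6 0.064 [ 1.7997e+02 -4.0000e-02  4.0490e+01]
rad,a 0.0777 -0.008 F [ 4.6 -1.  -0.5] M [-0.626 -1.965 -0.063] j6 79.2 tq6 0.06 [ 1.7996e+02 -4.0000e-02  4.0490e+01]
rad,a 0.0777 -0.016 F [ 5.7 -5.2  1. ] M [-1.953 -2.261 -0.097] j6 79.1 tq6 0.054 [1.799e+02 2.000e-02 4.049e+01]
```

```bash
python3 -m crank '[{"xyz":[0,0,0],"delta_rot":[0,0,8],"claw":1},{"xyz":[0,0,0],"delta_rot":[0,0,16],"claw":1}]' >/dev/null;python3 st.py; python3 -m crank '[{"xyz":[0,0,0],"delta_rot":[0,0,8],"claw":1},{"xyz":[0,0,0],"delta_rot":[0,0,16],"claw":1}]' >/dev/null;python3 st.py; python3 -m crank '[{"xyz":[0,0,0],"delta_rot":[0,0,8],"claw":1},{"xyz":[0,0,0],"delta_rot":[0,0,16],"claw":1}]' >/dev/null;python3 st.py
```

```text
rad,a 0.0776 -0.012 F [ 7.  -6.6  1.4] M [-2.497 -2.714  0.102] j6 62.8 tq6 1.782 [ 1.7988e+02 -1.0000e-02  2.4240e+01]
rad,a 0.0776 -0.007 F [ 7.9 -7.4  1.3] M [-2.87  -2.866  0.088] j6 46.8 tq6 1.751 [ 1.7986e+02 -3.0000e-02  8.2300e+00]
rad,a 0.0777 -0.003 F [ 7.7 -8.8  2.3] M [-3.177 -2.857  0.097] j6 30.8 tq6 1.753 [ 1.7984e+02 -6.0000e-02 -7.7700e+00]
```

```bash
python3 -m crank '[{"xyz":[0,0,0],"delta_rot":[0,0,8],"claw":1},{"xyz":[0,0,0],"delta_rot":[0,0,16],"claw":1}]' >/dev/null;python3 st.py; python3 -m crank '[{"xyz":[0,0,0],"delta_rot":[0,0,8],"claw":1},{"xyz":[0,0,0],"delta_rot":[0,0,16],"claw":1}]' >/dev/null;python3 st.py; python3 -m crank '[{"xyz":[0,0,0],"delta_rot":[0,0,8],"claw":1}]' >/dev/null;python3 st.py;  python3 -m crank '[{"xyz":[0,0,0],"delta_rot":[0,0,8],"claw":1}]' >/dev/null;python3 st.py
```

```text
rad,a 0.0778 0.001 F [  7.3 -10.    1.8] M [-3.443 -2.686  0.086] j6 14.8 tq6 1.755 [ 1.7984e+02 -1.0000e-01 -2.3780e+01]
rad,a 0.078 0.004 F [  5.7 -10.    3.5] M [-3.689 -2.492  0.083] j6 -1.2 tq6 1.758 [ 1.7983e+02 -1.4000e-01 -3.9790e+01]
rad,a 0.0782 0.006 F [  6.  -10.8   4.4] M [-3.749 -2.311  0.089] j6 -9.2 tq6 1.76 [ 1.7984e+02 -1.6000e-01 -4.7790e+01]
rad,a 0.0783 0.007 F [  5.7 -11.4   4.9] M [-3.834 -2.09   0.085] j6 -17.2 tq6 1.761 [179.85  -0.19 -55.79]
```

```bash
python3 -m crank '[{"xyz":[0,0,0],"delta_rot":[0,0,8],"claw":1}]' >/dev/null;python3 st.py;  python3 -m crank '[{"xyz":[0,0,0],"delta_rot":[0,0,8],"claw":1}]' >/dev/null;python3 st.py; python3 -m crank '[{"xyz":[0,0,0],"delta_rot":[0,0,8],"claw":1}]' >/dev/null;python3 st.py;  python3 -m crank '[{"xyz":[0,0,0],"delta_rot":[0,0,8],"claw":1}]' >/dev/null;python3 st.py
```

```text
rad,a 0.0784 0.008 F [  4.3 -10.5   5.5] M [-3.963 -1.846  0.105] j6 -25.2 tq6 1.743 [179.86  -0.21 -63.79]
rad,a 0.0785 0.009 F [  4.3 -11.9   6.2] M [-4.029 -1.596  0.194] j6 -33.2 tq6 1.714 [179.88  -0.23 -71.78]
rad,a 0.0787 0.009 F [  2.3 -10.6   7.1] M [-4.032 -1.289  0.126] j6 -41.2 tq6 1.693 [179.9   -0.25 -79.78]
rad,a 0.0788 0.009 F [  2.3 -10.7   8.1] M [-3.955 -1.025  0.154] j6 -49.2 tq6 1.683 [179.93  -0.27 -87.78]
```

```bash
for i in 1; do python3 -m crank '[{"xyz":[0,0,0],"delta_rot":[0,0,5],"claw":1}]' >/dev/null;python3 st.py;  python3 -m crank '[{"xyz":[0,0,0],"delta_rot":[0,0,5],"claw":1}]' >/dev/null;python3 st.py; python3 -m crank '[{"xyz":[0,0,0],"delta_rot":[0,0,5],"claw":1}]' >/dev/null;python3 st.py;  python3 -m crank '[{"xyz":[0,0,0],"delta_rot":[0,0,5],"claw":1}]' >/dev/null;python3 st.py; python3 -m crank '[{"xyz":[0,0,0],"delta_rot":[0,0,5],"claw":1}]' >/dev/null;python3 st.py; python3 -m crank '[{"xyz":[0,0,0],"delta_rot":[0,0,5],"claw":1}]' >/dev/null;python3 st.py; done
```

```text
rad,a 0.0789 0.009 F [  2.1 -11.7   7. ] M [-3.917 -0.906  0.151] j6 -54.1 tq6 0.648 [179.94  -0.27 -92.73]
rad,a 0.079 0.009 F [  1.6 -10.8   9.3] M [-3.976 -0.753  0.153] j6 -59.1 tq6 1.004 [179.96  -0.28 -97.69]
rad,a 0.0792 0.009 F [  1.2 -10.9   8.8] M [-3.799 -0.55   0.106] j6 -64.1 tq6 1.032 [ 179.97   -0.29 -102.69]
rad,a 0.0793 0.008 F [  1.  -10.9   8.7] M [-3.737 -0.344  0.114] j6 -69.1 tq6 1.027 [ 179.99   -0.29 -107.68]
rad,a 0.0793 0.008 F [ -1.2 -10.4   8.6] M [-3.734 -0.228  0.166] j6 -74.1 tq6 1.009 [-179.99   -0.29 -112.68]
rad,a 0.0794 0.007 F [-0.5 -9.4  8.9] M [-3.651  0.012  0.186] j6 -79.1 tq6 0.995 [-179.97   -0.29 -117.68]
```

```bash
for i in 1; do python3 -m crank '[{"xyz":[0,0,0],"delta_rot":[0,0,5],"claw":1}]' >/dev/null;python3 st.py;  python3 -m crank '[{"xyz":[0,0,0],"delta_rot":[0,0,5],"claw":1}]' >/dev/null;python3 st.py; python3 -m crank '[{"xyz":[0,0,0],"delta_rot":[0,0,5],"claw":1}]' >/dev/null;python3 st.py;  python3 -m crank '[{"xyz":[0,0,0],"delta_rot":[0,0,5],"claw":1}]' >/dev/null;python3 st.py; done; python3 -m crank '[{"xyz":[0,0,0],"delta_rot":[0,0,2],"claw":1},{"xyz":[0,0,0],"delta_rot":[0,0,2],"claw":1}]' >/dev/null;python3 st.py
```

```text
rad,a 0.0795 0.006 F [ -1.  -10.4  10.8] M [-3.594  0.133  0.158] j6 -84.1 tq6 0.999 [-179.95   -0.29 -122.69]
rad,a 0.0796 0.005 F [ -0.8 -10.3   9.2] M [-3.488  0.303  0.201] j6 -89.1 tq6 1.019 [-179.93   -0.28 -127.69]
rad,a 0.0797 0.004 F [-2.5 -9.   9.6] M [-3.382  0.444  0.121] j6 -94.1 tq6 1.034 [-179.92   -0.28 -132.68]
rad,a 0.0797 0.004 F [-1.2 -9.9  9.7] M [-3.224  0.62   0.165] j6 -99.1 tq6 1.03 [-179.9    -0.26 -137.69]
rad,a 0.0797 0.003 F [-3.3 -8.8  8.8] M [-3.308  0.611  0.062] j6 -100.9 tq6 -0.273 [-179.89   -0.26 -139.55]
```

```bash
python3 -m crank '[{"xyz":[0,0,0],"delta_rot":[0,0,0],"claw":0.3},{"xyz":[0,0,0],"delta_rot":[0,0,0],"claw":0.3},{"xyz":[0,0,0],"delta_rot":[0,0,0],"claw":0.3},{"xyz":[0,0,0],"delta_rot":[0,0,0],"claw":0.3},{"xyz":[0,0,-0.5],"delta_rot":[0,0,0],"claw":0.3},{"xyz":[0,0,-1.5],"delta_rot":[0,0,0],"claw":0.3},{"xyz":[0,0,-3],"delta_rot":[0,0,0],"claw":0.3},{"xyz":[0,0,-3],"delta_rot":[0,0,0],"claw":0.3},{"xyz":[0,0,-3],"delta_rot":[0,0,0],"claw":0.3}]'; python3 -c "
from h import *
c,p=wrist('w6');print(p)
print(proj(c,sw(0,0,.097),p),proj(c,sw(.08,0,.075),p))"
```

```text
time_s: 25.4
tcp_pos: [0.5259, 0.3513, 0.1677]
eef_rot: [180.0, 0.1, -139.5]
contact_force: [-0.3, -0.2, 0.5]
gripper_width: 0.0613
gripper_force: 0.0
(array([0.52593765, 0.35131565, 0.16774225]), array([ 1.79972321e+02,  6.78680963e-02, -1.39517729e+02]))
(np.float64(314.232057798978), np.float64(244.96593287657552)) (np.float64(260.73504116297994), np.float64(317.6875701663038))
```

View pics/w6.png

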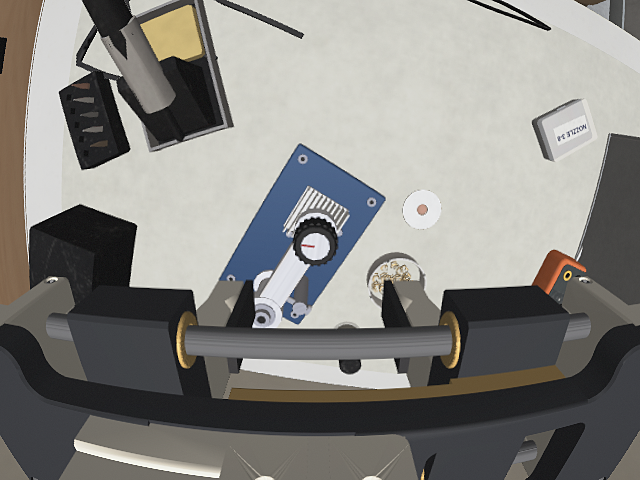

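Run:
```python
from h import *
for n,(u,v) in(("w5",(325,260)),("w6",(315,246))):
    i=cv2.imread(f"pics/{n}.png").astype(int)[v-22:v+23,u-22:u+23]
    m=(i[...,2]-i[...,1]>50);y,x=np.nonzero(m);C=np.cov(x,y);w,V=np.linalg.eigh(C);a=np.degrees(np.arctan2(V[1,1],V[0,1]));print(n,len(x),x.mean()-22+u,y.mean()-22+v,a)
s=r.get_state();print(s["time_s"],s["contact_force"])
```

```text
w5 29 317.2413793103448 262.0344827586207 173.59061219443362
w6 18 307.8888888888889 245.55555555555554 -173.04747490146303
25.45 [-0.43397564  0.01452789 -0.45691622]
```

```bash
python3 -c "
from plant import job
print(job.close_job())"
```

```text
the job is handed in; nothing more can be done
None
```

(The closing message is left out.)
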